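# Find and flag the battery tray that binds

## Robot

A 7-joint arm with a two-finger parallel gripper is mounted at the origin on the work surface. World frame = base frame: x ahead of the robot, y to its left, z up, the work surface at z = 0. Lengths are in m, angles in rad, forces in N, time in s.
With the tool pointing down it reaches from about 0.425 to 0.925 m from the base axis. Payload 6.8 kg.
Tool frame: the origin (TCP) lies on the mounting face of the last link; the fingertips stand 173 mm ahead of it and the grasp point (between the pads) lies 155 mm ahead of it; z points along the fingers, y is the line along which they close (so a half turn about z gives the same grasp; the last joint's range is limited). The gripper opens to 85 mm and grips with 20 to 120 N. Pads are 22 mm wide; open, the fingers measure 114 mm over their backs; the gripper's body (76 mm by 85 mm) begins 54 mm behind the grasp point. The pads swing forward as they close: fully open they stand 13 mm farther back than shut.
Start: joints at [-1.431, 0.477, 0.022, 1.555, -0.011, 1.109, -0.083], TCP at [0.166, 0.654, 0.405] pointing down, gripper open.
Joint ranges: [-2.96, 2.96], [-0.34, 2.1], [-1.41, 1.46], [0.24, 2.44], [-1.37, 4.51], [0.17, 1.92], [-2.96, 2.96]. Speed limits (rad/s): [2.39, 2.39, 3.14, 3.14, 3.14, 3.14, 3.14].

## Interface

Orientations are given as a rotation vector (axis times angle).
In Python, from bench import r gives the robot as it stands.
- The arm moves only by the tool carry_out, never from a script. Its argument "moves" is a list of rows, each a list of 5 numbers: the shift along the tool's x, y, z in m, then the turn about the tool's z in rad, then the finger opening in m, from 0 to 0.0854. In form: [[dx, dy, dz, roll, claw], ...]. A call has exactly 8 rows; each row is the pose to reach, as a shift and turn from the pose commanded when the call began, along the tool's axes at that moment; what a row does not reach only later rows make up. A row lasts 1/10 s, in which the tool goes at most 50 mm and 8.59 degrees, less where a joint would pass 70% of its speed; a pose out of reach is approached as far as the arm can. A call with a gripper value outside its range is refused whole. The fingers move at their own pace and stop on an object; "force" is the grip in N (left out, the last holds). Time passes only in rows, so rows that repeat a pose let the fingers close, or fill a call up. It gives the time, the measured TCP pose, the force, the opening and the grip force at its end, in the units of the state.
- r.get_obs(): the state, without advancing time (a new reading comes with each control period).
- r.grab_frame(name): name is "scene" or "top" or "wrist"; returns the picture (480x640x3 uint8, red, green, blue); there is no depth.
- r.calibration(name): a dict with "fx", "fy", "cx", "cy" (pixels), "rvec" (rotation vector, rad) and "tvec" (3), from world to camera coordinates, as OpenCV has them. Camera axes: x right, y down, z forward; pixel columns grow to the right and rows downward; lengths in m; the calibration is good to about 2 mm. A picture is of the moment at which its call begins: read the wrist's pose just before it. calibration takes no time and is no camera call; for the wrist camera it gives the pose at the moment of the call.
- r.hand_in(): hands the job in; it is judged then, once.
The state is a dict: "clock": time; "joints": joint angles; "qvel": joint speeds; "tau": joint torques, N m; "tcp_pos": TCP position; "orientation": TCP orientation; "contact_force": force on the tool from outside, world axes, zero at the start; "moment": the same for the moment, N m; "grip_width": finger opening in m; "gripper_force": force on a finger pad.
Only numpy, scipy, OpenCV 4.12 (cv2) and the standard library are available. Lean on these libraries where they do the work, as an engineer would, in place of code of your own. Each camera call takes 0.05 s, during which the arm holds its last target. There are 200 camera calls.

## Task

One of the three slide-out battery trays on the radio bench binds partway along its travel; find out which by running them through their travel. Leave the two sound trays pulled fully out, push the one that binds fully home and stand the fault marker upright on top of its housing. Leave the other things on the bench where they are.

Things in the scene. Friction and masses are not known exactly. Their poses are not given: they have to be found in the camera images.
- rack: Plywood board 170 (x) x 370 (y) x 15 mm, fixed on the table, carrying three identical slide-out battery trays side by side in dark steel housings, 120 mm apart in y. Origin: centre of its underside. Trays pull out along the rack's -x (toward the robot); y runs along the row, z up. Its yaw varies by up to 0.2 rad.
- tray_a (a joint): How far the left (largest y in the rack's frame) tray is out, in m: 0 home, 0.09 fully out (solid end stops). It stays where left and slides with 2 to 3 N. Exactly one of the three trays, a different one each time, is faulty: it stops dead somewhere between 0.03 and 0.055 out (stop pulling there: it never gives, and over 120 N at the wrist fails), yet goes home freely. All start 0.004 to 0.024 out; they look alike.
- tray_b (a joint): How far the middle tray is out, in m: 0 home, 0.09 fully out (solid end stops). It stays where left and slides with 2 to 3 N. Exactly one of the three trays, a different one each time, is faulty: it stops dead somewhere between 0.03 and 0.055 out (stop pulling there: it never gives, and over 120 N at the wrist fails), yet goes home freely. All start 0.004 to 0.024 out; they look alike.
- tray_c (a joint): How far the right (smallest y in the rack's frame) tray is out, in m: 0 home, 0.09 fully out (solid end stops). It stays where left and slides with 2 to 3 N. Exactly one of the three trays, a different one each time, is faulty: it stops dead somewhere between 0.03 and 0.055 out (stop pulling there: it never gives, and over 120 N at the wrist fails), yet goes home freely. All start 0.004 to 0.024 out; they look alike.
- pull_a (a point): Centre of the top of the left (largest y in the rack's frame) tray's pull: an upright black plastic post its centre 32 mm in front of the tray's grey front panel, 16 mm wide (rack y), 26 mm deep (rack x), its top about 92 mm above the table, the upper 45 mm free to be pinched across its width. Axes as the rack's; moves with the tray.
- pull_b (a point): Centre of the top of the middle tray's pull: an upright black plastic post its centre 32 mm in front of the tray's grey front panel, 16 mm wide (rack y), 26 mm deep (rack x), its top about 92 mm above the table, the upper 45 mm free to be pinched across its width. Axes as the rack's; moves with the tray.
- pull_c (a point): Centre of the top of the right (smallest y in the rack's frame) tray's pull: an upright black plastic post its centre 32 mm in front of the tray's grey front panel, 16 mm wide (rack y), 26 mm deep (rack x), its top about 92 mm above the table, the upper 45 mm free to be pinched across its width. Axes as the rack's; moves with the tray.
- top_a (a point): Centre of the flat top of the left (largest y in the rack's frame) housing: a dark steel box 130 (rack x) x 90 (rack y) mm, 60 mm high on the board, so its top is 75 mm above the table; 30 mm gap to the next housing. Axes as the rack's.
- top_b (a point): Centre of the flat top of the middle housing: a dark steel box 130 (rack x) x 90 (rack y) mm, 60 mm high on the board, so its top is 75 mm above the table; 30 mm gap to the next housing. Axes as the rack's.
- top_c (a point): Centre of the flat top of the right (smallest y in the rack's frame) housing: a dark steel box 130 (rack x) x 90 (rack y) mm, 60 mm high on the board, so its top is 75 mm above the table; 30 mm gap to the next housing. Axes as the rack's.
- marker: Fault marker, loose, 220 g: steel disc foot 60 mm across and 14 mm thick with an upright white plastic plate on its middle, 10 mm thick (its x), 46 mm wide (its y), reaching 82 mm above the underside. Origin: centre of the foot's underside; z up. It stands on the table on one side of the rack, left or right.
- handheld: Bystander: black handheld radio lying flat, 110 x 58 x 34 mm, with a 70 mm stub aerial along its -x. Origin: centre of the body's underside. Lies on the side of the rack opposite the marker.
- tumbler: Bystander: open steel tumbler, 84 mm across the rim, 170 mm tall; origin centre of underside. On the table left of the rack.
- drink_can: Bystander: dark drink can, 62 mm across, 125 mm tall; origin centre of underside. On the table right of the rack.
There are look-alikes about, which are no part of the job. What is shaped like the marker but yellow is not meant.

How it is judged:
At the end, for the whole second after the job is handed in: Two trays are fully out (within 8 mm of 90 mm), the third is home (within 7 mm), and the marker stands released, upright (within 0.15 rad) and at rest on the third one's housing top (height within 8 mm, centre within 62 mm along and 43 mm across from the middle of the top) (((value of joint tray_a below 0.007 m and value of joint each of tray_b, tray_c above 0.082 m and x of marker in the frame of top_a between -0.062 and 0.062 m and y of marker in the frame of top_a between -0.043 and 0.043 m and z of marker in the frame of top_a between -0.008 and 0.008 m) or (value of joint tray_b below 0.007 m and value of joint each of tray_a, tray_c above 0.082 m and x of marker in the frame of top_b between -0.062 and 0.062 m and y of marker in the frame of top_b between -0.043 and 0.043 m and z of marker in the frame of top_b between -0.008 and 0.008 m) or (value of joint tray_c below 0.007 m and value of joint each of tray_a, tray_b above 0.082 m and x of marker in the frame of top_c between -0.062 and 0.062 m and y of marker in the frame of top_c between -0.043 and 0.043 m and z of marker in the frame of top_c between -0.008 and 0.008 m)) and angle between marker's own z axis and vertical below 0.15 rad and linear speed of marker below 0.02 m/s); the robot touches nothing.
It fails at once if a bystander (handheld radio, tumbler or drink can) is shifted by more than 40 mm (distance of any of handheld, tumbler, drink_can from where it was at the start of the episode above 0.04 m).
It also fails if it takes over 69 s, if anything falls off the work surface, if the arm or the gripper's body presses on something with over 40 N, if the wrist force passes 120 N, or if a joint passes its speed limit or range.

## Working session

There is one attempt and no reset: what is moved stays moved. The work goes in short steps, Python scripts to look and compute and a tool call to move; the robot and the scene stay as the last step left them, time stands still between calls to the robot, and variables do not carry over. Pictures are saved under pics/ and viewed, at most 10 in all, crops included, and the job is handed in when it is done.

Besides the shell and the picture viewer there is one more tool, called after "Emit:" as name(argument=value, ...), one argument or row to a line, values as JSON. carry_out: Moves the arm, as the interface text tells. Its arguments: {"type":"object","properties":{"moves":{"type":"array","items":{"type":"array","items":{"type":"number"}}},"force":{"type":"number"}},"required":["moves"]}

```bash
mkdir -p pics; ls
python3 - <<'E'
from bench import r
import cv2,numpy as np
o=r.get_obs();print({k:np.round(v,3).tolist() for k,v in o.items()})
for n in ["scene","top"]:
    c=r.calibration(n);print(n,{k:np.round(v,3).tolist() for k,v in c.items()})
    cv2.imwrite(f"pics/{n}0.png",r.grab_frame(n)[:,:,::-1])
E
```

```text
pics
{'clock': 0.0, 'joints': [-1.431, 0.478, 0.022, 1.556, -0.011, 1.109, -0.083], 'qvel': [-0.0, 0.0, 0.0, -0.002, 0.001, -0.001, 0.003], 'tau': [-0.001, -59.646, 1.607, -28.12, 0.012, 0.01, 0.0], 'tcp_pos': [0.166, 0.654, 0.404], 'orientation': [-0.388, -3.117, 0.003], 'contact_force': [-0.31, 0.518, -0.749], 'moment': [-0.022, 0.049, -0.01], 'gripper_force': 0.0, 'grip_width': 0.085}
scene {'fx': 581.08, 'fy': 581.08, 'cx': 314.144, 'cy': 232.348, 'rvec': [2.146, 1.033, -0.453], 'tvec': [-0.334, -0.198, 1.603]}
top {'fx': 599.317, 'fy': 599.317, 'cx': 321.026, 'cy': 239.086, 'rvec': [2.182, -2.129, 0.122], 'tvec': [-0.011, 0.517, 1.61]}
```

View pics/top0.png

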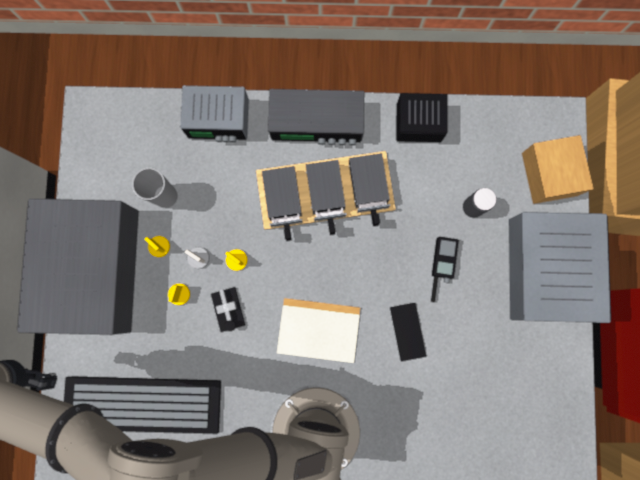

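View pics/scene0.png

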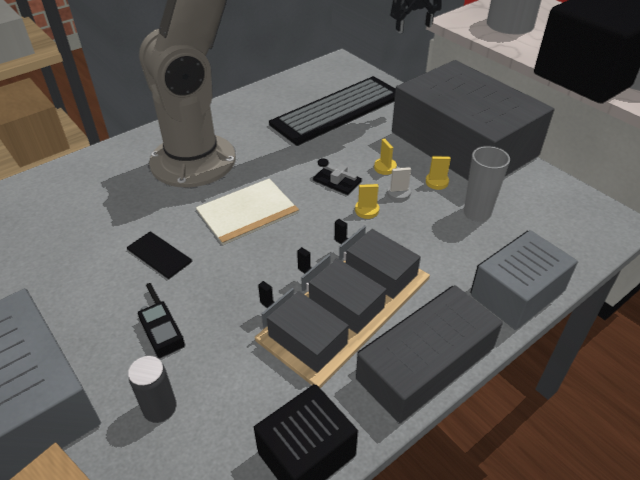

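White marker candidate is at (197,258) in the top view. The yellow ones at (157,245), (236,260) and (178,294) are the look-alikes. I'll confirm this in one enlarged crop.

```bash
cat > h.py <<'E'
from bench import r
import cv2,numpy as np
from scipy.spatial.transform import Rotation as R
def cam(n):
    c=r.calibration(n);K=np.array([[c['fx'],0,c['cx']],[0,c['fy'],c['cy']],[0,0,1]])
    return K,np.array(c['rvec'],float),np.array(c['tvec'],float)
def un(n,uv,z,C=None):
    K,rv,t=C or cam(n);M=R.from_rotvec(rv).as_matrix();o=-M.T@t
    d=M.T@np.linalg.solve(K,[*uv,1]);return o+d*(z-o[2])/d[2]
def pr(n,P,C=None):
    K,rv,t=C or cam(n);return cv2.projectPoints(np.atleast_2d(np.array(P,float)),rv,t,K,None)[0][:,0]
def rel(p,yaw_y=None):
    """shift of grasp point to world p in tool axes (tool down)"""
    o=r.get_obs();T=R.from_rotvec(o['orientation'])
    g=o['tcp_pos']+T.apply([0,0,.155]);s=T.inv().apply(np.array(p)-g)
    y=T.apply([0,1,0]);return s.round(4),g.round(4),round(float(np.arctan2(y[1],y[0])),4),T.apply([0,0,1]).round(3)
E
python3 - <<'E'
from h import *
im=cv2.imread('pics/top0.png')
cv2.imwrite('pics/crop0.png',cv2.resize(im[140:310,130:400],None,fx=2.9,fy=2.9,interpolation=cv2.INTER_CUBIC))
E
```

```text
(no output)
```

View pics/crop0.png

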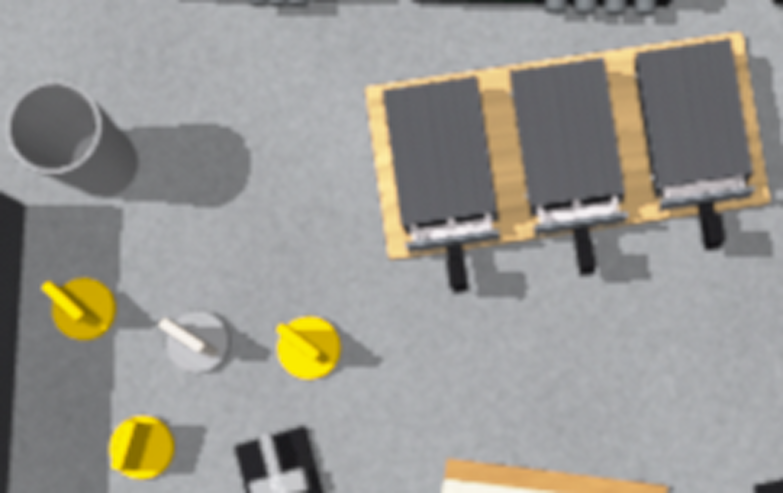

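The crop confirms the marker: the white plate on the grey steel foot at crop (199,342), with a yellow look-alike on each side. The rack's board corners are clear.

Run:
```python
from h import *
from scipy.optimize import least_squares
f=lambda p:(np.array(p)+.5)/2.9-.5+np.array([130,140])
C=cam('top')
bc=[(367,88),(742,34),(771,201),(390,258)]
B=np.array([[.085,.185,.015],[.085,-.185,.015],[-.085,-.185,.015],[-.085,.185,.015]])
P=[un('top',f(p),.015,C) for p in bc]
def W(q,b): c,s=np.cos(q[2]),np.sin(q[2]); b=np.atleast_2d(b);return np.c_[q[0]+c*b[:,0]-s*b[:,1],q[1]+s*b[:,0]+c*b[:,1],b[:,2]]
s=least_squares(lambda q:(W(q,B)-P)[:,:2].ravel(),[.7,0,0]);q=s.x
print('rack',q.round(4),'res mm',(s.fun*1e3).round(1))
for n,p in zip('abc',[(459,288),(587,270),(713,244)]):
    # bottom edge: front of post
    print(n,un('top',f(p),.092,C).round(3), un('top',f(p),.047,C).round(3))
for n,y in zip('abc',(.12,0,-.12)):
    print(n,'top proj crop',[((pr('top',W(q,[[x,y+dy,.075]]),C)[0]-[130,140]+.5)*2.9-.5).round(0).tolist() for x,dy in((.065,.045),(.065,-.045),(-.065,-.045),(-.065,.045))])
m=un('top',f((199,342)),.014,C);print('marker',m.round(4))
a,b=un('top',f((165,322)),.082,C),un('top',f((207,350)),.082,C);print('plate',a.round(4),b.round(4),((a+b)/2).round(4),np.arctan2(*(b-a)[1::-1]).round(3))
print('campos',(-R.from_rotvec(C[1]).inv().apply(C[2])).round(3))
np.save('q.npy',q)
print(rel([0,0,0]))
```

```text
rack [ 0.6585 -0.0071  0.1726] res mm [ 0.8  1.4  2.2 -1.2 -1.7 -0.7 -1.3  0.5]
a [0.508 0.088 0.092] [0.513 0.091 0.047]
b [ 0.527 -0.028  0.092] [ 0.533 -0.028  0.047]
c [ 0.554 -0.142  0.092] [ 0.56  -0.146  0.047]
a top proj crop [[382.0, 90.0], [478.0, 76.0], [498.0, 212.0], [401.0, 226.0]]
b top proj crop [[510.0, 71.0], [605.0, 57.0], [626.0, 193.0], [530.0, 207.0]]
c top proj crop [[637.0, 52.0], [732.0, 38.0], [754.0, 174.0], [658.0, 188.0]]
marker [0.4593 0.339  0.014 ]
plate [0.4711 0.3565 0.082 ] [0.4464 0.3168 0.082 ] [0.4588 0.3366 0.082 ] -2.128
campos [ 0.32  -0.013  1.66 ]
(array([ 0.    , -0.6741,  0.2499]), array([0.1654, 0.6539, 0.2488]), 1.323, array([-0.   , -0.002, -1.   ]))
```

```bash
cat >> h.py <<'E'
q=np.load('q.npy')
def W(b): c,s=np.cos(q[2]),np.sin(q[2]);return np.array([q[0]+c*b[0]-s*b[1],q[1]+s*b[0]+c*b[1],b[2]])
def loc(p): c,s=np.cos(q[2]),np.sin(q[2]);d=np.array(p)[:2]-q[:2];return np.array([c*d[0]+s*d[1],-s*d[0]+c*d[1],p[2]]).round(4)
E
python3 -c "
from h import *
print(W([-.1135,.12,.072]),rel(W([-.1135,.12,.072])))"
```

```text
[0.52602924 0.09159873 0.072     ] (array([-0.4875, -0.4564,  0.1776]), array([0.1654, 0.6539, 0.2488]), 1.323, array([-0.   , -0.002, -1.   ]))
```

Emit:
carry_out(
  moves=[
    [-0.034, -0.032, 0, -0.05, 0.06],
    [-0.068, -0.064, 0, -0.1, 0.06],
    [-0.102, -0.096, 0, -0.15, 0.06],
    [-0.136, -0.128, 0, -0.2, 0.06],
    [-0.17, -0.16, 0, -0.26, 0.06],
    [-0.204, -0.192, 0, -0.32, 0.06],
    [-0.238, -0.224, 0, -0.37, 0.06],
    [-0.272, -0.256, 0, -0.42, 0.06],
  ],
  force=60,
)

```text
clock: 0.9
tcp_pos: [0.3671, 0.3376, 0.4046]
orientation: [0.274, -3.129, 0.0]
contact_force: [0.7, -0.0, -0.3]
grip_width: 0.06
gripper_force: 0.0
```

```bash
python3 -c "
from h import *
print(rel(W([-.1135,.12,.072])),r.get_obs()['clock'])"
```

```text
(array([-0.1139, -0.2698,  0.1776]), array([0.367 , 0.3376, 0.2496]), 1.7452, array([-0., -0., -1.])) 0.9
```

Emit:
carry_out(
  moves=[
    [-0.018, -0.043, 0, 0, 0.06],
    [-0.036, -0.086, 0, 0, 0.06],
    [-0.054, -0.129, 0, 0, 0.06],
    [-0.072, -0.172, 0.02, 0, 0.06],
    [-0.09, -0.213, 0.04, 0, 0.06],
    [-0.106, -0.25, 0.06, 0, 0.06],
    [-0.114, -0.27, 0.09, 0, 0.06],
    [-0.114, -0.27, 0.09, 0, 0.06],
  ],
)

```text
clock: 1.7
tcp_pos: [0.5247, 0.0892, 0.3112]
orientation: [0.261, -3.125, 0.005]
contact_force: [-1.2, 0.3, -1.0]
grip_width: 0.06
gripper_force: 0.0
```

```bash
python3 -c "
from h import *
print(rel(W([-.1135,.12,.072])))
C=cam('wrist');im=r.grab_frame('wrist')[:,:,::-1].copy()
for d in (.12,0):
  u=pr('wrist',W([-.1135,d,.092]),C)[0];print(u)
  if abs(u).max()<2000: cv2.circle(im,tuple(int(v) for v in u),4,(0,0,255),1)
cv2.imwrite('pics/w1.png',im)"
```

```text
(array([-0.0032,  0.0028,  0.0842]), array([0.5238, 0.0886, 0.1562]), 1.7372, array([-0.006, -0.004, -1.   ]))
[324.09676343 278.27552804]
[ 76.59728502 279.25267363]
```

View pics/w1.png

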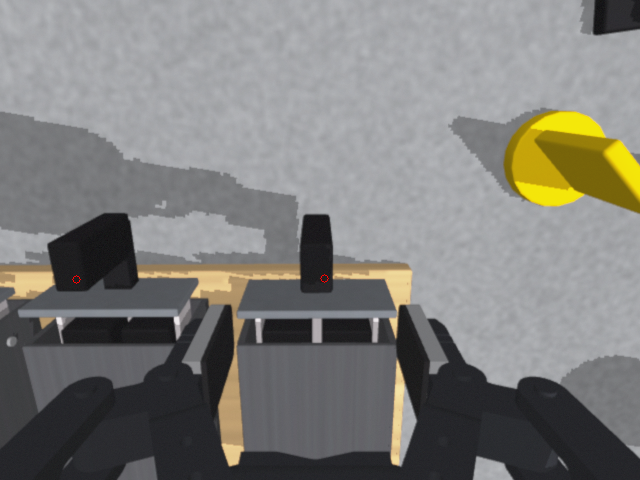

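```bash
python3 -c "
from h import *
C=cam('wrist');print((-R.from_rotvec(C[1]).inv().apply(C[2])).round(3), loc(-R.from_rotvec(C[1]).inv().apply(C[2])))
im=r.grab_frame('wrist');g=im.max(2)
for d in (.12,0):
 for z in (.092,.047):
  print(d,z,[pr('wrist',W([-.1135+a,d+b,z]),C)[0].round(0).tolist() for a,b in((-.013,-.008),(-.013,.008),(.013,.008),(.013,-.008))])
print(g[205:300:3,309],g[250,290:345],sep='\n')
for v in(213,292):
  for z in(.092,.047):print(v,z,loc(un('wrist',(316,v),z,C)))
for u in (302,332): print(u,loc(un('wrist',(u,288),.092,C)))
"
```

```text
[0.445 0.076 0.283] [-0.196   0.1186  0.2828]
0.12 0.092 [[302.0, 251.0], [336.0, 251.0], [335.0, 300.0], [303.0, 300.0]]
0.12 0.047 [[304.0, 224.0], [332.0, 224.0], [332.0, 266.0], [305.0, 266.0]]
0 0.092 [[51.0, 251.0], [84.0, 251.0], [93.0, 300.0], [61.0, 300.0]]
0 0.047 [[97.0, 224.0], [125.0, 224.0], [131.0, 266.0], [104.0, 266.0]]
[167 168 147  26  28  25  28  29  29  28  30  24  31  35  33  32  31  33
  31  31  27  31  31  31  30  33  38  41  42  89  88  86]
[123 123 122 118  80  42  30  33  32  32  29  27  32  33  32  32  34  33
  34  32  32  32  32  31  31  33  31  33  32  31  31  30  32  30  32  29
  42  96 151 167 169 170 170 171 169 170 168 167 165 164 164 166 168 170
 173]
213 0.092 [-0.145   0.1187  0.092 ]
213 0.047 [-0.133   0.1187  0.047 ]
292 0.092 [-0.1048  0.1186  0.092 ]
292 0.047 [-0.0833  0.1186  0.047 ]
302 [-0.1069  0.1117  0.092 ]
332 [-0.1069  0.1265  0.092 ]
```

The post of tray a is at u 302–332, v 213–292. That puts its centre at about (-0.118, 0.119) in the rack frame. I'll go down and grip.

Emit:
carry_out(
  moves=[
    [0.004, -0.001, 0.03, 0, 0.06],
    [0.004, -0.001, 0.06, 0, 0.06],
    [0.004, -0.001, 0.088, 0, 0.06],
    [0.004, -0.001, 0.088, 0, 0.01],
    [0.004, -0.001, 0.088, 0, 0.01],
    [0.004, -0.001, 0.088, 0, 0.01],
    [0.004, -0.001, 0.088, 0, 0.01],
    [0.004, -0.001, 0.088, 0, 0.01],
  ],
)

```text
clock: 2.6
tcp_pos: [0.5223, 0.0893, 0.2288]
orientation: [-0.267, 3.127, -0.003]
contact_force: [2.4, -8.2, 0.2]
grip_width: 0.0156
gripper_force: 59.7
```

```bash
python3 -c "
from h import *
s=rel([0,0,0]);print(s,loc(s[1]),r.get_obs()['contact_force'])"
```

```text
(array([0.5307, 0.0011, 0.072 ]), array([0.5229, 0.089 , 0.0738]), 1.7411, array([ 0.004, -0.002, -1.   ])) [-0.117   0.118   0.0738] [ 2.36365875 -8.15631385  0.15605373]
```

Emit:
carry_out(
  moves=[
    [0.005, 0, 0, 0, 0.01],
    [0.009, 0, 0, 0, 0.01],
    [0.013, 0, 0, 0, 0.01],
    [0.017, 0, 0, 0, 0.01],
    [0.021, 0, 0, 0, 0.01],
    [0.025, 0, 0, 0, 0.01],
    [0.028, 0, 0, 0, 0.01],
    [0.03, 0, 0, 0, 0.01],
  ],
  force=40,
)

```text
clock: 3.4
tcp_pos: [0.4929, 0.0841, 0.2288]
orientation: [-0.267, 3.126, -0.003]
contact_force: [2.3, -8.1, -1.1]
grip_width: 0.0154
gripper_force: 59.6
```

Emit:
carry_out(
  moves=[
    [0.004, 0, 0, 0, 0.01],
    [0.008, 0, 0, 0, 0.01],
    [0.012, 0, 0, 0, 0.01],
    [0.016, 0, 0, 0, 0.01],
    [0.019, 0, 0, 0, 0.01],
    [0.022, 0, 0, 0, 0.01],
    [0.024, 0, 0, 0, 0.01],
    [0.025, 0, 0, 0, 0.01],
  ],
  force=40,
)

```text
clock: 4.2
tcp_pos: [0.4684, 0.0799, 0.2288]
orientation: [-0.267, 3.126, -0.003]
contact_force: [3.2, -8.2, -0.0]
grip_width: 0.0153
gripper_force: 59.7
```

Emit:
carry_out(
  moves=[
    [0.003, 0, 0, 0, 0.01],
    [0.006, 0, 0, 0, 0.01],
    [0.009, 0, 0, 0, 0.01],
    [0.012, 0, 0, 0, 0.01],
    [0.014, 0, 0, 0, 0.01],
    [0.016, 0, 0, 0, 0.01],
    [0.018, 0, 0, 0, 0.01],
    [0.018, 0, 0, 0, 0.01],
  ],
)

```text
clock: 5.0
tcp_pos: [0.4505, 0.0768, 0.2287]
orientation: [-0.266, 3.126, -0.002]
contact_force: [2.6, -9.8, 2.5]
grip_width: 0.0155
gripper_force: 59.9
```

Emit:
carry_out(
  moves=[
    [0.001, 0, 0, 0, 0.01],
    [0.002, 0, 0, 0, 0.01],
    [0.003, 0, 0, 0, 0.01],
    [0.004, 0, 0, 0, 0.01],
    [0.005, 0, 0, 0, 0.01],
    [0.006, 0, 0, 0, 0.01],
    [0.007, 0, 0, 0, 0.01],
    [0.007, 0, 0, 0, 0.01],
  ],
)

```text
clock: 5.8
tcp_pos: [0.4465, 0.0761, 0.2289]
orientation: [-0.266, 3.118, -0.002]
contact_force: [15.3, -9.6, -13.5]
grip_width: 0.0154
gripper_force: 57.2
```

Tray a reached its end stop after 77 mm of travel, so it is sound. Next I release it and move to b.

Emit:
carry_out(
  moves=[
    [-0.003, 0, 0, 0, 0.06],
    [-0.003, 0, 0, 0, 0.06],
    [-0.003, 0, 0, 0, 0.06],
    [-0.003, 0, -0.03, 0, 0.06],
    [-0.003, 0, -0.065, 0, 0.06],
    [-0.03, -0.04, -0.065, 0, 0.06],
    [-0.055, -0.08, -0.065, 0, 0.06],
    [-0.08, -0.119, -0.065, 0, 0.06],
  ],
)

```text
clock: 6.6
tcp_pos: [0.5425, -0.0263, 0.2928]
orientation: [-0.273, 3.128, 0.001]
contact_force: [0.7, 0.7, -0.3]
grip_width: 0.0602
gripper_force: 0.0
```

```bash
python3 -c "
from h import *
s=rel([0,0,0]);print(s,loc(s[1]),r.get_obs()['contact_force'])
C=cam('wrist');im=r.grab_frame('wrist')[:,:,::-1].copy()
for x,d in ((-.194,.12),(-.118,0)):
  for a,b in((-.013,-.008),(-.013,.008),(.013,.008),(.013,-.008)):
    cv2.circle(im,tuple(int(v) for v in pr('wrist',W([x+a,d+b,.092]),C)[0]),2,(0,0,255),1)
cv2.imwrite('pics/w2.png',im)"
```

```text
(array([0.5302, 0.1198, 0.137 ]), array([ 0.5427, -0.0262,  0.1378]), 1.7451, array([ 0.002,  0.001, -1.   ])) [-0.1173  0.0011  0.1378] [ 0.72458011  0.70798343 -0.30649092]
```

View pics/w2.png

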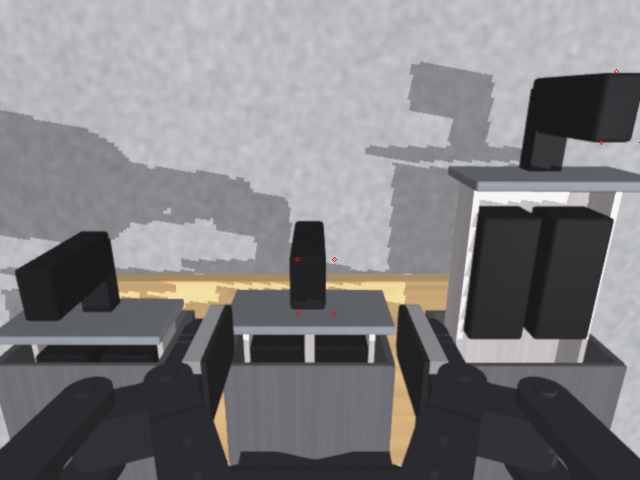

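Tray a is fully out. Post b shows at u 290–325 with its back edge at v 308, which is about 4 mm to −y of the prediction and 3 mm nearer.

Emit:
carry_out(
  moves=[
    [0.003, -0.004, 0.03, 0, 0.06],
    [0.003, -0.004, 0.065, 0, 0.06],
    [0.003, -0.004, 0.065, 0, 0.01],
    [0.003, -0.004, 0.065, 0, 0.01],
    [0.003, -0.004, 0.065, 0, 0.01],
    [0.003, -0.004, 0.065, 0, 0.01],
    [0.003, -0.004, 0.065, 0, 0.01],
    [0.003, -0.004, 0.065, 0, 0.01],
  ],
  force=50,
)

```text
clock: 7.45
tcp_pos: [0.54, -0.03, 0.2284]
orientation: [-0.271, 3.127, 0.001]
contact_force: [-1.9, 1.0, 7.5]
grip_width: 0.0152
gripper_force: 51.9
```

Emit:
carry_out(
  moves=[
    [0.003, 0, 0, 0, 0.01],
    [0.006, 0, 0, 0, 0.01],
    [0.009, 0, 0, 0, 0.01],
    [0.011, 0, 0, 0, 0.01],
    [0.013, 0, 0, 0, 0.01],
    [0.014, 0, 0, 0, 0.01],
    [0.015, 0, 0, 0, 0.01],
    [0.015, 0, 0, 0, 0.01],
  ],
)

```text
clock: 8.25
tcp_pos: [0.5257, -0.0325, 0.2283]
orientation: [-0.27, 3.126, 0.001]
contact_force: [1.1, 1.7, 8.0]
grip_width: 0.0156
gripper_force: 51.9
```

Emit:
carry_out(
  moves=[
    [0.002, 0, 0, 0, 0.01],
    [0.004, 0, 0, 0, 0.01],
    [0.006, 0, 0, 0, 0.01],
    [0.008, 0, 0, 0, 0.01],
    [0.009, 0, 0, 0, 0.01],
    [0.01, 0, 0, 0, 0.01],
    [0.01, 0, 0, 0, 0.01],
    [0.01, 0, 0, 0, 0.01],
  ],
)

```text
clock: 9.05
tcp_pos: [0.5159, -0.0342, 0.2283]
orientation: [-0.271, 3.126, 0.001]
contact_force: [-0.1, 1.5, 8.9]
grip_width: 0.0157
gripper_force: 51.9
```

Emit:
carry_out(
  moves=[
    [0.002, 0, 0, 0, 0.01],
    [0.004, 0, 0, 0, 0.01],
    [0.006, 0, 0, 0, 0.01],
    [0.008, 0, 0, 0, 0.01],
    [0.009, 0, 0, 0, 0.01],
    [0.01, 0, 0, 0, 0.01],
    [0.01, 0, 0, 0, 0.01],
    [0.01, 0, 0, 0, 0.01],
  ],
)

```text
clock: 9.85
tcp_pos: [0.506, -0.036, 0.2283]
orientation: [-0.27, 3.126, 0.001]
contact_force: [0.2, 1.5, 8.7]
grip_width: 0.0155
gripper_force: 52.0
```

At about 51 mm now. I'll continue gently.

Emit:
carry_out(
  moves=[
    [0.002, 0, 0, 0, 0.01],
    [0.004, 0, 0, 0, 0.01],
    [0.006, 0, 0, 0, 0.01],
    [0.008, 0, 0, 0, 0.01],
    [0.009, 0, 0, 0, 0.01],
    [0.01, 0, 0, 0, 0.01],
    [0.01, 0, 0, 0, 0.01],
    [0.01, 0, 0, 0, 0.01],
  ],
)

```text
clock: 10.65
tcp_pos: [0.4962, -0.0376, 0.2283]
orientation: [-0.271, 3.126, 0.001]
contact_force: [0.8, 2.9, 9.3]
grip_width: 0.0152
gripper_force: 52.0
```

Emit:
carry_out(
  moves=[
    [0.003, 0, 0, 0, 0.01],
    [0.006, 0, 0, 0, 0.01],
    [0.009, 0, 0, 0, 0.01],
    [0.012, 0, 0, 0, 0.01],
    [0.015, 0, 0, 0, 0.01],
    [0.018, 0, 0, 0, 0.01],
    [0.02, 0, 0, 0, 0.01],
    [0.02, 0, 0, 0, 0.01],
  ],
)

```text
clock: 11.45
tcp_pos: [0.4763, -0.0411, 0.2283]
orientation: [-0.27, 3.126, 0.001]
contact_force: [-0.3, 1.6, 10.6]
grip_width: 0.0155
gripper_force: 52.3
```

Emit:
carry_out(
  moves=[
    [0.002, 0, 0, 0, 0.01],
    [0.004, 0, 0, 0, 0.01],
    [0.006, 0, 0, 0, 0.01],
    [0.008, 0, 0, 0, 0.01],
    [0.009, 0, 0, 0, 0.01],
    [0.01, 0, 0, 0, 0.01],
    [0.011, 0, 0, 0, 0.01],
    [0.012, 0, 0, 0, 0.01],
  ],
)

```text
clock: 12.25
tcp_pos: [0.4661, -0.0428, 0.2284]
orientation: [-0.271, 3.122, 0.0]
contact_force: [8.0, 3.4, -1.6]
grip_width: 0.0154
gripper_force: 50.6
```

Tray b also reached its 90 mm end stop, so c must be the faulty one. I'll release b and move to c.

Emit:
carry_out(
  moves=[
    [-0.002, 0, 0, 0, 0.06],
    [-0.002, 0, 0, 0, 0.06],
    [-0.002, 0, 0, 0, 0.06],
    [-0.002, 0, -0.03, 0, 0.06],
    [-0.002, 0, -0.065, 0, 0.06],
    [-0.03, -0.04, -0.065, 0, 0.06],
    [-0.055, -0.08, -0.065, 0, 0.06],
    [-0.083, -0.12, -0.065, 0, 0.06],
  ],
)

```text
clock: 13.05
tcp_pos: [0.5664, -0.1486, 0.2921]
orientation: [0.272, -3.13, -0.001]
contact_force: [0.8, -0.3, 0.7]
grip_width: 0.0602
gripper_force: 0.0
```

```bash
python3 -c "
from h import *
s=rel([0,0,0]);print(s,loc(s[1]))
C=cam('wrist');im=r.grab_frame('wrist')[:,:,::-1].copy()
for x,d in ((-.194,0),(-.114,-.123)):
  for a,b in((-.013,-.008),(-.013,.008),(.013,.008),(.013,-.008)):
    cv2.circle(im,tuple(int(v) for v in pr('wrist',W([x+a,d+b,.092]),C)[0]),2,(0,0,255),1)
cv2.imwrite('pics/w3.png',im)"
```

```text
(array([0.5323, 0.2438, 0.1372]), array([ 0.5664, -0.1485,  0.1371]), 1.7439, array([-0.,  0., -1.])) [-0.115  -0.1235  0.1371]
```

View pics/w3.png

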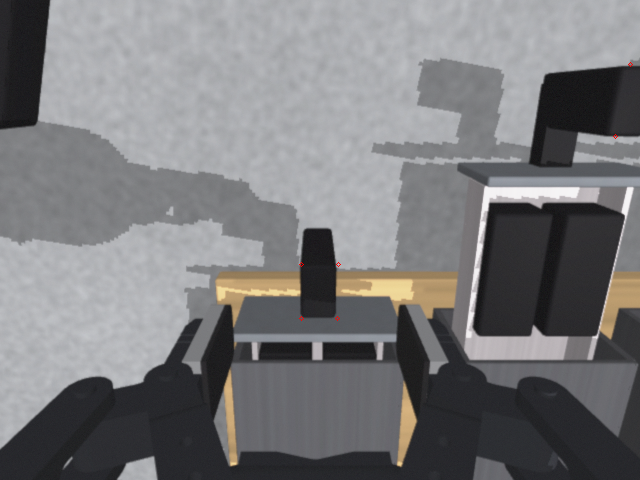

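Post c at u 301–336 matches the prediction. I'll grip it and push it home.

Emit:
carry_out(
  moves=[
    [0, 0, 0.03, 0, 0.06],
    [0, 0, 0.065, 0, 0.06],
    [0, 0, 0.065, 0, 0.01],
    [0, 0, 0.065, 0, 0.01],
    [0, 0, 0.065, 0, 0.01],
    [0, 0, 0.065, 0, 0.01],
    [0, 0, 0.065, 0, 0.01],
    [0, 0, 0.065, 0, 0.01],
  ],
)

```text
clock: 13.9
tcp_pos: [0.5664, -0.1472, 0.2283]
orientation: [-0.271, 3.128, 0.0]
contact_force: [-3.4, 1.6, 7.0]
grip_width: 0.0152
gripper_force: 51.8
```

Emit:
carry_out(
  moves=[
    [-0.001, 0, 0, 0, 0.01],
    [-0.003, 0, 0, 0, 0.01],
    [-0.005, 0, 0, 0, 0.01],
    [-0.007, 0, 0, 0, 0.01],
    [-0.008, 0, 0, 0, 0.01],
    [-0.009, 0, 0, 0, 0.01],
    [-0.01, 0, 0, 0, 0.01],
    [-0.01, 0, 0, 0, 0.01],
  ],
)

```text
clock: 14.7
tcp_pos: [0.576, -0.1456, 0.2283]
orientation: [-0.271, 3.128, 0.001]
contact_force: [-3.0, 2.0, 8.0]
grip_width: 0.0153
gripper_force: 52.2
```

Emit:
carry_out(
  moves=[
    [-0.001, 0, 0, 0, 0.01],
    [-0.002, 0, 0, 0, 0.01],
    [-0.003, 0, 0, 0, 0.01],
    [-0.004, 0, 0, 0, 0.01],
    [-0.005, 0, 0, 0, 0.01],
    [-0.006, 0, 0, 0, 0.01],
    [-0.006, 0, 0, 0, 0.01],
    [-0.006, 0, 0, 0, 0.01],
  ],
)

```text
clock: 15.5
tcp_pos: [0.5777, -0.1458, 0.2281]
orientation: [0.268, -3.121, -0.004]
contact_force: [-21.9, 2.6, 24.3]
grip_width: 0.0158
gripper_force: 54.5
```

Tray c is home; the stop was felt at 22 N. I'll release it and head for the marker.

Emit:
carry_out(
  moves=[
    [0.005, 0, 0, 0, 0.06],
    [0.004, 0, 0, 0, 0.06],
    [0.004, 0, 0, 0, 0.06],
    [0.004, 0, -0.035, 0, 0.06],
    [0.004, 0, -0.08, 0, 0.06],
    [0.004, 0.02, -0.11, -0.1, 0.06],
    [0.012, 0.06, -0.11, -0.2, 0.06],
    [0.02, 0.1, -0.11, -0.3, 0.06],
  ],
)

```text
clock: 16.3
tcp_pos: [0.5453, -0.0491, 0.3382]
orientation: [-0.738, 3.05, -0.002]
contact_force: [0.7, 1.1, -0.4]
grip_width: 0.06
gripper_force: 0.0
```

```bash
python3 -c "
from h import *
print(rel([.459,.337,.06]))"
```

```text
(array([-0.0988,  0.3834,  0.1228]), array([ 0.5459, -0.0491,  0.1832]), 2.0456, array([ 0.004, -0.   , -1.   ]))
```

Emit:
carry_out(
  moves=[
    [-0.012, 0.046, 0, -0.09, 0.06],
    [-0.024, 0.094, 0, -0.18, 0.06],
    [-0.036, 0.142, 0, -0.27, 0.06],
    [-0.049, 0.19, 0, -0.36, 0.06],
    [-0.061, 0.238, 0, -0.45, 0.06],
    [-0.074, 0.286, 0, -0.54, 0.05],
    [-0.086, 0.333, 0.01, -0.54, 0.045],
    [-0.099, 0.38, 0.02, -0.54, 0.045],
  ],
)

```text
clock: 17.1
tcp_pos: [0.4599, 0.336, 0.317]
orientation: [-1.522, 2.746, 0.001]
contact_force: [0.5, 0.3, 0.4]
grip_width: 0.0449
gripper_force: 0.0
```

```bash
python3 -c "
from h import *
print(rel([.459,.337,.06]))
C=cam('wrist');im=r.grab_frame('wrist')[:,:,::-1].copy()
np.save('C.npy',np.array([C[1],C[2]]))
for p in ([.4711,.3565,.082],[.4464,.3168,.082],[.459,.338,.014]):
    u=pr('wrist',p,C)[0];print(u);cv2.circle(im,tuple(int(v) for v in u),4,(0,0,255),1)
cv2.imwrite('pics/w4.png',im)"
```

```text
(array([1.00e-04, 1.40e-03, 1.02e-01]), array([0.4601, 0.3362, 0.162 ]), 2.583, array([ 0.002,  0.001, -1.   ]))
[318.56309585 302.00790506]
[318.69572337 217.85378058]
[318.49077319 225.28367208]
```

View pics/w4.png

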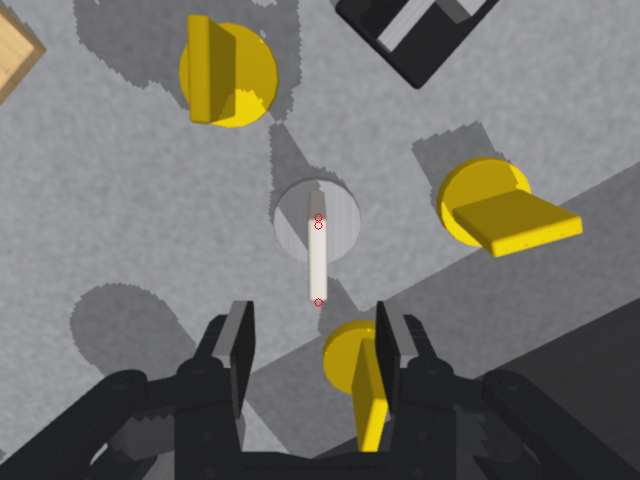

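The white plate spans u 310–327, v 217–302, right on the prediction and aligned between the fingers. The yellow ones stay clear. I'll descend and grip.

Emit:
carry_out(
  moves=[
    [0, 0.001, 0.035, 0, 0.045],
    [0, 0.001, 0.075, 0, 0.045],
    [0, 0.001, 0.102, 0, 0.045],
    [0, 0.001, 0.102, 0, 0.004],
    [0, 0.001, 0.102, 0, 0.004],
    [0, 0.001, 0.102, 0, 0.004],
    [0, 0.001, 0.102, 0, 0.004],
    [0, 0.001, 0.102, 0, 0.004],
  ],
  force=50,
)

```text
clock: 17.95
tcp_pos: [0.4595, 0.3343, 0.2157]
orientation: [-1.522, 2.747, 0.001]
contact_force: [-0.2, 0.4, -3.1]
grip_width: 0.0094
gripper_force: 51.5
```

Emit:
carry_out(
  moves=[
    [0, 0, -0.02, 0, 0.004],
    [0, 0, -0.045, 0, 0.004],
    [0, 0, -0.075, 0, 0.004],
    [0, 0, -0.105, 0, 0.004],
    [0, 0, -0.13, 0, 0.004],
    [0, 0, -0.14, 0, 0.004],
    [0, 0, -0.14, 0, 0.004],
    [0, 0, -0.14, 0, 0.004],
  ],
)

```text
clock: 18.75
tcp_pos: [0.4588, 0.3339, 0.3537]
orientation: [1.522, -2.746, 0.0]
contact_force: [0.3, -0.5, -3.1]
grip_width: 0.0093
gripper_force: 51.7
```

```bash
python3 -c "
from h import *
print(W([0,-.122,.135]),rel(W([0,-.122,.135])),r.get_obs()['contact_force'])"
```

```text
[ 0.67941071 -0.1273085   0.135     ] (array([ 0.2739, -0.4316,  0.0639]), array([0.4587, 0.3338, 0.1987]), 2.583, array([-0.001, -0.001, -1.   ])) [ 0.27961943 -0.46771711 -3.08166572]
```

Emit:
carry_out(
  moves=[
    [0.015, -0.025, 0, 0.05, 0.004],
    [0.037, -0.059, 0, 0.15, 0.004],
    [0.06, -0.095, 0, 0.25, 0.004],
    [0.083, -0.131, 0, 0.35, 0.004],
    [0.106, -0.167, 0, 0.45, 0.004],
    [0.128, -0.202, 0, 0.55, 0.004],
    [0.15, -0.236, 0, 0.65, 0.004],
    [0.17, -0.268, 0, 0.75, 0.004],
  ],
)

```text
clock: 19.55
tcp_pos: [0.5964, 0.0461, 0.3527]
orientation: [0.403, -3.112, 0.001]
contact_force: [-0.0, 0.4, -3.0]
grip_width: 0.0099
gripper_force: 51.6
```

```bash
python3 -c "
from h import *
print(rel(W([0,-.122,.135])))"
```

```text
(array([-0.0369, -0.1887,  0.0627]), array([0.5959, 0.0459, 0.1977]), 1.8282, array([-0.003, -0.001, -1.   ]))
```

Emit:
carry_out(
  moves=[
    [-0.007, -0.035, 0, 0.03, 0.004],
    [-0.014, -0.07, 0, 0.06, 0.004],
    [-0.021, -0.105, 0, 0.08, 0.004],
    [-0.028, -0.14, 0, 0.08, 0.004],
    [-0.034, -0.17, 0, 0.08, 0.004],
    [-0.037, -0.189, 0.01, 0.08, 0.004],
    [-0.037, -0.189, 0.03, 0.08, 0.004],
    [-0.037, -0.189, 0.04, 0.08, 0.004],
  ],
)

```text
clock: 20.35
tcp_pos: [0.68, -0.1247, 0.3107]
orientation: [0.284, -3.123, -0.002]
contact_force: [-0.5, 0.5, -3.6]
grip_width: 0.0094
gripper_force: 51.5
```

Emit:
carry_out(
  moves=[
    [0, 0, 0.006, 0, 0.004],
    [0, 0, 0.011, 0, 0.004],
    [0, 0, 0.015, 0, 0.004],
    [0, 0, 0.018, 0, 0.004],
    [0, 0, 0.02, 0, 0.004],
    [0, 0, 0.021, 0, 0.004],
    [0, 0, 0.021, 0, 0.004],
    [0, 0, 0.021, 0, 0.004],
  ],
)

```text
clock: 21.15
tcp_pos: [0.6812, -0.1249, 0.2939]
orientation: [-0.286, 3.128, -0.0]
contact_force: [0.6, -0.6, -2.8]
grip_width: 0.0089
gripper_force: 51.5
```

```bash
python3 -c "
from h import *
s=rel([0,0,0]);print(s,loc(s[1]),r.get_obs()['contact_force'])"
```

```text
(array([0.6474, 0.2462, 0.1387]), array([ 0.6813, -0.1249,  0.1389]), 1.753, array([ 0.,  0., -1.])) [ 0.0023 -0.12    0.1389] [ 0.58546841 -0.63063879 -2.77225518]
```

Emit:
carry_out(
  moves=[
    [0, 0, 0.001, 0, 0.004],
    [0, 0, 0.002, 0, 0.004],
    [0, 0, 0.0025, 0, 0.004],
    [0, 0, 0.003, 0, 0.004],
    [0, 0, 0.0035, 0, 0.004],
    [0, 0, 0.004, 0, 0.004],
    [0, 0, 0.004, 0, 0.004],
    [0, 0, 0.004, 0, 0.004],
  ],
)

```text
clock: 21.95
tcp_pos: [0.6811, -0.1249, 0.2906]
orientation: [-0.286, 3.128, 0.0]
contact_force: [-4.8, 1.3, 5.7]
grip_width: 0.0091
gripper_force: 52.7
```

Contact felt (the vertical force changed from −3 to +6 N). I'll release and retract straight up.

Emit:
carry_out(
  moves=[
    [0, 0, 0, 0, 0.04],
    [0, 0, 0, 0, 0.04],
    [0, 0, 0, 0, 0.04],
    [0, 0, 0, 0, 0.04],
    [0, 0, -0.02, 0, 0.04],
    [0, 0, -0.06, 0, 0.04],
    [0, 0, -0.1, 0, 0.04],
    [0, 0, -0.14, 0, 0.04],
  ],
)

```text
clock: 22.75
tcp_pos: [0.681, -0.1249, 0.4311]
orientation: [0.286, -3.128, 0.0]
contact_force: [0.3, 0.3, 0.4]
grip_width: 0.0402
gripper_force: 0.0
```

Emit:
carry_out(
  moves=[
    [0.03, 0, -0.03, 0, 0.04],
    [0.06, 0, -0.06, 0, 0.04],
    [0.09, 0, -0.06, 0, 0.04],
    [0.12, 0, -0.06, 0, 0.04],
    [0.15, 0, -0.06, 0, 0.04],
    [0.17, 0, -0.06, 0, 0.04],
    [0.18, 0, -0.06, 0, 0.04],
    [0.18, 0, -0.06, 0, 0.04],
  ],
)

```text
clock: 23.55
tcp_pos: [0.5034, -0.158, 0.4901]
orientation: [-0.284, 3.128, 0.0]
contact_force: [-0.7, 0.3, 0.3]
grip_width: 0.0405
gripper_force: 0.0
```

```bash
python3 -c "
from h import *
cv2.imwrite('pics/s9.png',cv2.resize(r.grab_frame('scene')[:,:,::-1][130:430,110:510],None,fx=2,fy=2))
print(r.get_obs()['contact_force'])"
```

```text
[ 0.98034775 -0.39943279  0.45182993]
```

View pics/s9.png

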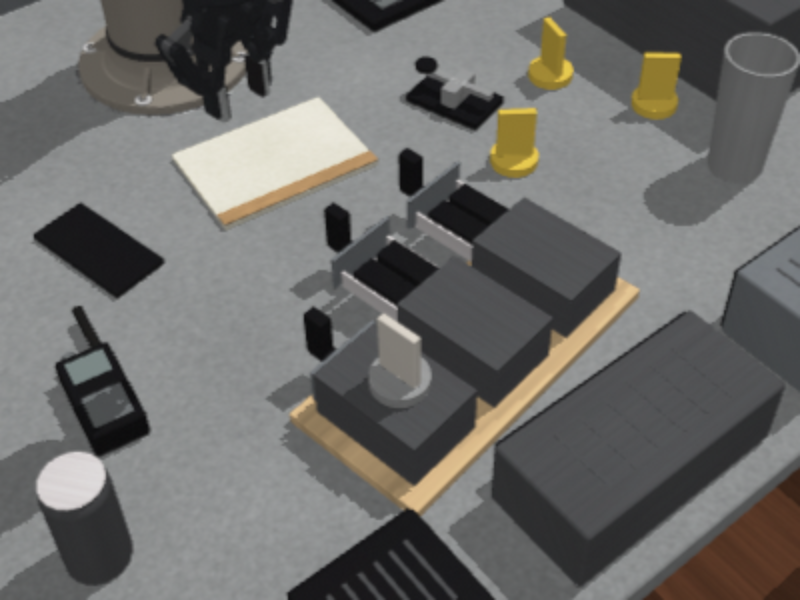

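The white marker stands upright on tray c's housing at crop (400,375). Tray c is home, a and b are fully out, and the bystanders are where they were.

```bash
python3 -c "
from bench import r
print(r.hand_in())"
```

```text
the job is handed in; nothing more can be done
None
```

I handed the job in at about 24 s: trays a and b pulled fully out and sound, tray c (right) identified as the faulty one by elimination without pulling it to its bind, then pushed home with the white marker standing upright on its housing; the hand-in gave no verdict.

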